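# Clear the shot and show the carved duck to the camera

## Task

The carved duck is to be photographed: first clear the shot by taking the blue mug off the white photo board, hanging it by its handle on the brass hook and letting go. Then pick the duck off the carving block and hold it still in the air over the board's target, its middle on the lens's line of sight 20 cm in front of the lens, beak end to the camera, its length along the line of sight (so tilted nose-up as the camera looks down) and not rolled sideways. Finish while still holding it there, carried by the gripper alone, the mug still hanging, and leave the mallet, gouge, paper cup and offcut alone.

Things in the scene. Friction and masses are not known exactly. Their poses are not given: they have to be found in the camera images.
- mug: Blue enamel mug, loose, about 200 g: straight cylinder 60 mm in diameter, 85 mm tall, open top, white rim, rigid; can be gripped from above across its diameter. Origin: centre of its underside, z up. Its handle, an upright loop of 8 mm bar in the y-z plane, is on its +y side and reaches 70 mm from the axis. Stands on the board, underside 8 mm above the table, turned any way.
- mug_handle (a point): Middle of the handle's opening, 46 mm from the mug's axis along +y, 46 mm above its underside; axes as the mug's. The opening spans y = 30 to 60 mm; at y = 46 mm from 26 to 68 mm above the underside. The hook goes through it along the mug's x, either way. Once let go, the mug tilts and swings down about the hook, handle on top.
- hook: Fixed hook stand: dark wooden base 110 mm across, post 18 mm thick and 270 mm high; a level brass bar of 8 mm diameter sticks out along this body's -x, its axis 240 mm above the table. At 100 mm from the post's axis it turns up to a tip at 110 mm out, whose top is 18 mm above the bar's axis. Origin: centre of the base's underside, z up; turned about z by up to 20 degrees.
- hook_bar (a point): Point on the axis of the brass hook bar, 50 mm from the post's axis and 240 mm above the table; axes as hook (bar along x, the tip towards -x).
- duck: Carved duck of pale wood, loose, about 120 g, 145 mm long, 36 mm wide; body 36 mm tall with flat flanks from x = -35 to 29 mm, head 71 mm tall at x = 41 mm. Origin: centre of its underside; x to the beak, y to its left, z up through its back. Can be gripped from above across its 36 mm width near x = -5 mm. Stands upright on the block, underside 45 mm above the table.
- duck_mid (a point): Middle of the duck's body, 18 mm above its underside; axes as the duck's. This point is to be held at the focus.
- beak_tip (a point): Tip of the duck's beak, 72 mm ahead of the duck's origin and 53 mm above its underside.
- block: Fixed dark wooden carving block, 180 x 220 x 45 mm (x, y, z), which the duck stands on. Origin: centre of its underside.
- rig: Fixed photo stand: white board 160 x 160 x 8 mm with a round grey target 90 mm across and a red dot in its middle, foot bar towards +x, and an aluminium post of 18 mm diameter, 290 mm high, at x = 218 mm, carrying the camera. Origin: under the target's centre at table height; x towards the post, z up; turned about z by up to 20 degrees.
- camera: Black camera box 75 mm wide with a grey lens 44 mm across, fixed on the photo stand, looking over the target and 30 degrees down. Origin: centre of the lens front, 290 mm above the table. x runs from the focus to the lens and on into the camera, 30 degrees above level (it looks along -x); y is level, the rig's y. The duck held as wanted has its x, y, z axes along this body's.
- focus (a point): The point in focus, empty air: 200 mm in front of the lens on its line of sight, straight above the centre of the target, 190 mm above the table; axes as rig.
- mallet: Bystander: wooden club mallet lying on the table, 270 mm long, 44 mm thick; origin under the middle of its length, x towards the head.
- gouge: Bystander: carving gouge with orange handle lying on the table, 220 mm long, 26 mm thick; origin under its middle, x towards the blade.
- cup: Bystander: white paper cup standing on the table, 72 mm rim diameter, 85 mm tall; origin at the centre of its underside.
- offcut: Bystander: pale wooden offcut 110 x 50 x 35 mm lying on the table; origin at the centre of its underside.

How it is judged:
By the outcome, as a careful person would: the job done as asked, in the order asked, and still so for the second after the job is handed in, while the arm keeps its last pose, push and grip.
It also fails if it takes over 58 s, if anything falls off the work surface, if the arm or the gripper's body presses on something with over 40 N, if the wrist force passes 120 N, or if a joint passes its speed limit or range.

## Robot

A 7-joint arm with a two-finger parallel gripper is mounted at the origin on the work surface. World frame = base frame: x ahead of the robot, y to its left, z up, the work surface at z = 0. Lengths are in m, angles in rad, forces in N, time in s.
With the tool pointing down it reaches from about 0.35 to 0.9 m from the base axis. Payload 8.1 kg.
Tool frame: the origin (TCP) lies at the very end of the fingers, on their centre line; the grasp point (between the pads) lies 19 mm behind it; z points along the fingers, y is the line along which they close (so a half turn about z gives the same grasp; the last joint's range is limited). The gripper opens to 85 mm and grips with 20 to 120 N. Pads are 22 mm wide; open, the fingers measure 114 mm over their backs; the gripper's body (76 mm by 85 mm) begins 54 mm behind the grasp point. The pads swing forward as they close: fully open they stand 13 mm farther back than shut.
Start: joints at [1.074, 0.434, 0.025, 1.573, -0.012, 1.134, -0.075], TCP at [0.24, -0.577, 0.231] pointing down, gripper open.
Joint ranges: [-2.62, 2.62], [-0.44, 2.09], [-1.27, 1.32], [0.08, 2.57], [-1.32, 4.46], [0.12, 2], [-2.74, 2.74]. Speed limits (rad/s): [2.22, 2.22, 3.01, 3.01, 3.14, 3.14, 3.14].

## Interface

Orientations are given as [roll, pitch, yaw] about the fixed x, y, z axes, in that order (R = Rz(yaw) Ry(pitch) Rx(roll)).
In Python, from workcell import ctrl gives the robot as it stands. The module is installed in compiled form; this text tells all that it offers.
- The arm moves only by the shell command python3 -m pendant 'ROWS' [FORCE]. ROWS is JSON, a list of rows, each a list of 3 entries, a list of its own where there are three numbers: the shift along the world's x, y, z in units of 0.05 m (1.0 is 0.05 m), then the turn, a rotation vector about the world's x, y, z in units of pi rad (1.0 is pi rad), then the opening, from -1 (shut) to 1 (fully open). In form: [[[x, y, z], [wx, wy, wz], hand], ...]. A call has 1 to 20 rows; each row shifts and turns the commanded pose from where the row before left it; what a row does not reach is not made up. A row lasts 1/10 s, in which the tool goes at most 50 mm and 8.59 degrees, less where a joint would pass 70% of its speed; a pose out of reach is approached as far as the arm can. A call with a number of a shift or a turn outside -1 to 1 is refused whole. A call with a gripper value outside its range is refused whole. The fingers move at their own pace and stop on an object; FORCE is the grip in N (left out, the last holds). Time passes only in rows, so rows that do not move let the fingers close. It gives the time, the measured TCP pose, the force, the opening and the grip force at its end, in the units of the state.
- ctrl.observe(): the state, without advancing time (a new reading comes with each control period).
- ctrl.grab_frame(name): name is "side" or "top" or "wrist"; returns a dict with "img" (400x640x3 uint8, red, green, blue), "fovy" (degrees; the focal length in pixels is half the picture's height over the tangent of half this angle, whatever the lens; pixels are square), "cx", "cy" (the principal point, pixels), "D" ([k1, k2, p1, p2, k3] as OpenCV has them; the pictures are not rectified), "T" (4x4, takes a point from camera to world coordinates). Camera axes: x right, y up, looking along -z (the intrinsics and any distortion apply to the point x, -y, -z); pixel columns grow to the right and rows downward; lengths in m; the calibration is good to about 2 mm. A picture is of the moment at which its call begins. There is no depth.
- ctrl.job_done(): hands the job in; it is judged then, once.
The state is a dict: "time": time; "joints": joint angles; "joint_velocities": joint speeds; "effort": joint torques, N m; "tcp_pos": TCP position; "eef_rot": TCP orientation; "ft_force": force on the tool from outside, world axes, zero at the start; "torque": the same for the moment, N m; "finger_gap": finger opening in m; "finger_force": force on a finger pad.
Only numpy, scipy, OpenCV 4.12 (cv2) and the standard library are available. Lean on these libraries where they do the work, as an engineer would, in place of code of your own. Each camera call takes 0.05 s, during which the arm holds its last target. There are 200 camera calls.

## Working session

There is one attempt and no reset: what is moved stays moved. The work goes in short steps, Python scripts to look and compute and a shell command to move; the robot and the scene stay as the last step left them, time stands still between calls to the robot, and variables do not carry over. Pictures are saved under pics/ and viewed, at most 10 in all, crops included, and the job is handed in when it is done.

```bash
mkdir -p pics; cat > h.py <<'E'
import numpy as np, cv2
from workcell import ctrl
def grab(n,save=None):
    f=ctrl.grab_frame(n)
    if save: cv2.imwrite('pics/'+save,f['img'][:,:,::-1])
    return f
def K(f):
    F=200/np.tan(np.radians(f['fovy'])/2)
    return np.array([[F,0,f['cx']],[0,F,f['cy']],[0,0,1.]])
def ray(f,uv):
    p=cv2.undistortPoints(np.array([[uv]],float),K(f),np.array(f['D'],float))[0,0]
    T=np.array(f['T']); d=T[:3,:3]@np.array([p[0],-p[1],-1]); return T[:3,3],d/np.linalg.norm(d)
def onz(f,uv,z):
    o,d=ray(f,uv); return o+d*(z-o[2])/d[2]
def tri(f1,a,f2,b):
    o1,d1=ray(f1,a);o2,d2=ray(f2,b)
    s=np.linalg.lstsq(np.c_[d1,-d2],o2-o1,rcond=None)[0]
    p,q=o1+s[0]*d1,o2+s[1]*d2
    return (p+q)/2,np.linalg.norm(p-q)
def proj(f,P):
    T=np.array(f['T']); c=T[:3,:3].T@(np.asarray(P,float).reshape(-1,3)-T[:3,3]).T
    c=np.array([c[0],-c[1],-c[2]]).T
    return cv2.projectPoints(c.reshape(-1,1,3),np.zeros(3),np.zeros(3),K(f),np.array(f['D'],float))[0][:,0]
E
python3 - <<'E'
from h import *
import numpy as np
np.set_printoptions(precision=3,suppress=True)
for n in('top','side','wrist'):
    f=grab(n,n+'0.png'); print(n,f['fovy'],f['D'],np.array(f['T']))
s=ctrl.observe(); print(s)
E
```

```text
top 50.96100688924552 [-0.088  0.     0.     0.     0.   ] [[-0.027  0.977 -0.213  0.294]
 [-1.    -0.026  0.004 -0.071]
 [-0.002  0.213  0.977  1.442]
 [ 0.     0.     0.     1.   ]]
side 42.96099228199397 [-0.149  0.     0.     0.     0.   ] [[ 0.966  0.152 -0.208  0.185]
 [-0.257  0.498 -0.828 -1.516]
 [-0.022  0.854  0.52   1.087]
 [ 0.     0.     0.     1.   ]]
wrist 61.763557282934215 [-0.069  0.     0.     0.     0.   ] [[ 0.382  0.875  0.296  0.314]
 [-0.924  0.363  0.121 -0.546]
 [-0.002 -0.32   0.947  0.373]
 [ 0.     0.     0.     1.   ]]
{'time': 0.15, 'joints': array([ 1.074,  0.435,  0.025,  1.574, -0.012,  1.134, -0.075]), 'joint_velocities': array([ 0.001, -0.003,  0.001, -0.003, -0.003, -0.002,  0.   ]), 'effort': array([  0.001, -67.088,   1.026, -31.645,   0.016,   0.009,  -0.   ]), 'tcp_pos': array([ 0.24 , -0.577,  0.231]), 'eef_rot': array([-3.14 ,  0.   ,  0.394]), 'ft_force': array([ 0.85 , -0.294,  0.043]), 'torque': array([ 0.025, -0.013,  0.033]), 'finger_force': 0.0, 'finger_gap': 0.08548672491353894}
```

View pics/top0.png

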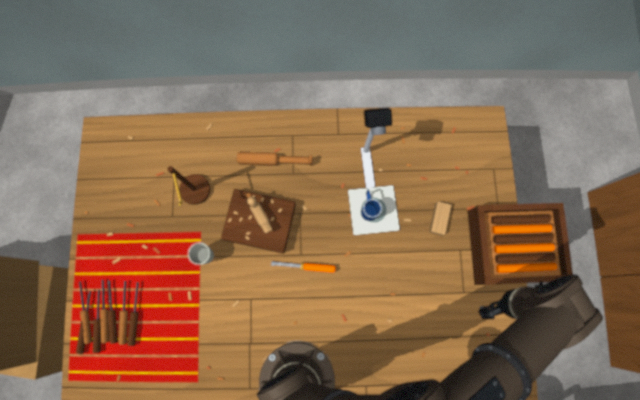

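View pics/side0.png

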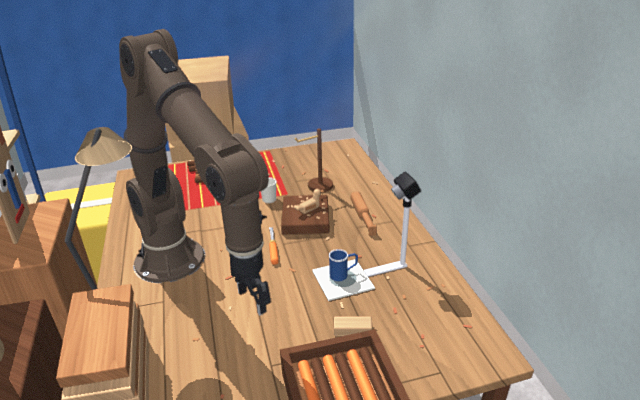

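Top view: mug at (373,208) on the white board, handle towards upper-left; hook base about (195,189) with the bar along (178,180); duck about (260,212) with its head up-left; camera (378,118). Side view: the same layout, with the hook tip at (298,138). Next I'll turn these into world coordinates.

```bash
python3 - <<'E'
from h import *
np.set_printoptions(precision=3,suppress=True)
t=grab('top');s=grab('side')
def big(f,b,k): 
    x0,x1,y0,y1=b; return cv2.resize(f['img'][y0:y1,x0:x1,::-1],(400,300),interpolation=cv2.INTER_CUBIC)
m=np.vstack([np.hstack([big(t,(340,420,180,240),5),big(t,(150,230,150,210),5)]),np.hstack([big(t,(220,300,180,240),5),big(s,(270,350,120,180),5)])])
cv2.imwrite('pics/m1.png',m)
im=t['img'].astype(int); 
w=(im.min(2)>185)
n,l,st,c=cv2.connectedComponentsWithStats(w.astype(np.uint8))
for i in range(1,n):
    if st[i,4]>30: print('white',st[i],c[i])
hsv=cv2.cvtColor(t['img'],cv2.COLOR_RGB2HSV)
b=cv2.inRange(hsv,(105,100,30),(125,255,255));b[:, :340]=0;b[:,420:]=0;b[:180]=0;b[240:]=0
M=cv2.moments(b,True);print('blue',M['m00'],M['m10']/M['m00'],M['m01']/M['m00'])
for nme,uv,z in [('mug rim',(373,208),.09),('hookbase',(195,189),.01),('cup',(200,254),.08),('duck',(260,212),.07)]: print(nme,onz(t,uv,z))
E
```

```text
white [ 349  148   50   87 1326] [368.59  204.439]
white [380 186  15  14 121] [387.826 191.471]
white [373 191   9   8  48] [377.146 194.667]
blue 220.0 370.8909090909091 207.95
mug rim [ 0.548 -0.266  0.09 ]
hookbase [0.648 0.347 0.01 ]
cup [0.413 0.303 0.08 ]
duck [0.548 0.108 0.07 ]
```

View pics/m1.png

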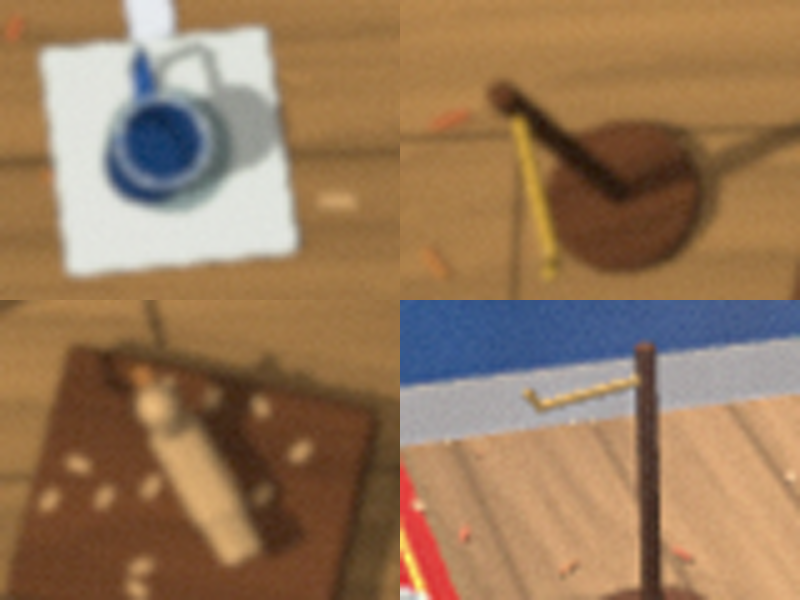

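The crops show the mug rim centre at about (372.6,208.4) with the handle at (368.4,192.4), the hook bar from (173.6,173.6) to its tip at (179.6,204), the duck's beak at (248.6,195) and its tail at (268,231).

```bash
python3 - <<'E'
from h import *
np.set_printoptions(precision=4,suppress=True)
t=grab('top');s=grab('side')
c=lambda x,y:(340+x/5,180+y/5)
B=[onz(t,c(*p),.008) for p in[(40,50),(268,28),(298,252),(68,275)]]
B=np.array(B);print('board c',B.mean(0),np.linalg.norm(B-np.roll(B,1,0),axis=1))
e=(B[0]+B[1]-B[2]-B[3]);print('rig yaw',np.degrees(np.arctan2(e[1],e[0])))
print('mug rim',onz(t,c(163,142),.093),'handle tip top',onz(t,c(142,62),.085))
print('hook base',onz(t,(194.4,189.2),.012))
h=lambda z,a:onz(t,a,z)
a=h(.24,(173.6,173.6));b=h(.25,(179.6,204));print('bar',a,b,np.linalg.norm(a-b),'yaw of +x',np.degrees(np.arctan2(*(a-b)[1::-1])))
print('post top',h(.27,(150+103/5,150+93/5)))
print('tip tri',tri(t,(179.6,204),s,(295.6,138.4)))
print('postjoint tri',tri(t,(173.6,173.6),s,(318,136)))
d=lambda x,y:(220+x/5,180+(y-300)/5)
k=onz(t,d(143,375),.098);q=onz(t,d(240,555),.075);hd=onz(t,d(157,405),.116)
print('duck beak',k,'tail',q,'head',hd,np.linalg.norm(k-q),'yaw',np.degrees(np.arctan2(*(k-q)[1::-1])))
print('camera top',h(.33,(378,118)))
E
```

```text
board c [ 0.5563 -0.28    0.008 ] [0.1597 0.1623 0.1599 0.1602]
rig yaw 4.091411376883126
mug rim [ 0.5461 -0.2641  0.093 ] handle tip top [ 0.6021 -0.2543  0.085 ]
hook base [0.6468 0.3481 0.012 ]
bar [0.6406 0.3466 0.24  ] [0.5448 0.3208 0.25  ] 0.0997126547386959 yaw of +x 15.045682922867602
post top [0.6475 0.3459 0.27  ]
tip tri (array([0.5447, 0.3187, 0.2563]), np.float64(0.002475386866425608))
postjoint tri (array([0.6427, 0.346 , 0.2414]), np.float64(0.005000795190406391))
duck beak [0.601  0.1418 0.098 ] tail [0.4833 0.0807 0.075 ] head [0.5767 0.1297 0.116 ] 0.1345342525562002 yaw 27.42139345921501
camera top [ 0.7626 -0.2607  0.33  ]
```

```bash
python3 -m pendant '[[[0.42,0.44,0.06],[0,0,-0.005],1],[[0.42,0.44,0.06],[0,0,-0.005],1],[[0.42,0.44,0.06],[0,0,-0.005],1],[[0.42,0.44,0.06],[0,0,-0.005],1],[[0.42,0.44,0.06],[0,0,-0.005],1],[[0.42,0.44,0.06],[0,0,-0.005],1],[[0.42,0.44,0],[0,0,-0.005],1],[[0.42,0.44,0],[0,0,-0.005],1],[[0.42,0.44,0],[0,0,-0.005],1],[[0.42,0.44,0],[0,0,-0.005],1],[[0.42,0.44,0],[0,0,-0.005],1],[[0.42,0.44,0],[0,0,-0.005],1],[[0.42,0.44,0],[0,0,-0.005],1],[[0.42,0.44,0],[0,0,-0.005],1],[[0,0,0],[0,0,0],1]]'
python3 -c "
from h import *
f=grab('wrist','w1.png');print(ctrl.observe()['joints'])
for p in [(.546,-.264,.093),(.556,-.28,.008)]:print(proj(f,p))"
```

```text
time: 1.85
tcp_pos: [0.537, -0.2642, 0.2492]
eef_rot: [-3.139, -0.002, 0.18]
ft_force: [0.7, 0.3, -0.2]
finger_gap: 0.0853
finger_force: 0.0
[ 0.42590243  0.38088018 -0.07297813  1.6108429   0.02859499  1.1509177
 -1.04622408]
[[318.5577591  176.54489029]]
[[333.62476589 153.3456076 ]]
```

View pics/w1.png

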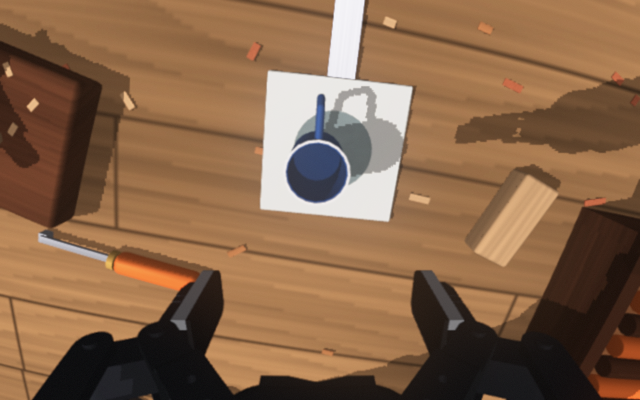

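The mug rim centre is at (318,171) and the handle's outer end at about (321,96). The board corners are (267,70), (414,86), (391,221) and (260,208).

```bash
python3 -c "
from h import *
np.set_printoptions(precision=4,suppress=True)
f=grab('wrist')
B=np.array([onz(f,p,.008) for p in[(267,70),(414,86),(391,221),(260,208)]]);e=B[0]+B[1]-B[2]-B[3]
print('board',B.mean(0),np.linalg.norm(B-np.roll(B,1,0),axis=1),np.degrees(np.arctan2(e[1],e[0])))
h=cv2.cvtColor(f['img'],cv2.COLOR_RGB2HSV);m=cv2.inRange(h,(100,90,20),(130,255,255));m[:, :270]=0;m[:,400:]=0;m[230:]=0
c=max(cv2.findContours(m,0,1)[0],key=cv2.contourArea);print(cv2.boundingRect(c))
for y in range(94,130,5): print(y,np.where(m[y])[0][[0,-1]] if m[y].any() else '')
i=f['img'].astype(int);w=((i.min(2)>170)).astype(np.uint8)
# rim: edges left/right/top/bottom
for uv in[(286,171),(350,171),(318,140),(318,203)]:print(onz(f,uv,.093))
r=onz(f,(318.3,171.3),.093);k=onz(f,(320.8,96),.079);print(r,k,k-r,np.degrees(np.arctan2(*(k-r)[1::-1])))
"
```

```text
board [ 0.5576 -0.2816  0.008 ] [0.1577 0.1606 0.1586 0.1612] 4.628645288030398
(288, 141, 56, 59)
94 [316 320]
99 [315 320]
104 [315 320]
109 [314 320]
114 [314 320]
119 [313 320]
124 [313 319]
129 [312 319]
[ 0.544  -0.2366  0.093 ]
[ 0.5542 -0.294   0.093 ]
[ 0.5767 -0.2604  0.093 ]
[ 0.519  -0.2707  0.093 ]
[ 0.5489 -0.2656  0.093 ] [ 0.6138 -0.2563  0.079 ] [ 0.065   0.0094 -0.014 ] 8.202363754881507
```

```bash
python3 -m pendant '[[[0.12,-0.015,-0.3],[0,0,0],1],[[0.12,-0.015,-0.5],[0,0,0],1],[[0,0,-0.6],[0,0,0],1],[[0,0,-0.6],[0,0,0],1],[[0,0,-0.6],[0,0,0],1],[[0,0,-0.6],[0,0,0],1],[[0,0,-0.5],[0,0,0],1],[[0,0,-0.2],[0,0,0],1],[[0,0,0],[0,0,0],1],[[0,0,0],[0,0,0],-1],[[0,0,0],[0,0,0],-1],[[0,0,0],[0,0,0],-1],[[0,0,0],[0,0,0],-1],[[0,0,0],[0,0,0],-1],[[0,0,0],[0,0,0],-1]]' 50
python3 -c "
from h import *
print(ctrl.observe()['joints'])"
```

```text
time: 3.45
tcp_pos: [0.5468, -0.271, 0.0559]
eef_rot: [3.14, -0.002, 0.174]
ft_force: [-1.4, 1.8, 6.8]
finger_gap: 0.0579
finger_force: 54.3
[ 0.42020596  0.59969764 -0.06927474  1.78402154  0.05700376  0.75713611
 -1.07521854]
```

```bash
python3 -m pendant '[[[0,0,0.3],[0,0,0],-1],[[0,0,0.5],[0,0,0],-1],[[-0.2,0,0.5],[0,0,0],-1],[[-0.2,0,0.6],[0,0,0],-1],[[-0.2,0,0.6],[0,0,0],-1],[[-0.2,0,0.6],[0,0,0],-1],[[-0.2,0.2,0.6],[0,0,0],-1],[[-0.2,0.4,0.4],[0,0,0.02],-1]]'
python3 -m pendant '[[[0.05,0.6,0],[0,0,0.03],-1],[[0.05,0.6,0],[0,0,0.03],-1],[[0.05,0.6,0],[0,0,0.03],-1],[[0.05,0.6,0],[0,0,0.03],-1],[[0.05,0.6,0],[0,0,0.03],-1],[[0.05,0.6,0],[0,0,0.03],-1],[[0.05,0.6,0],[0,0,0.03],-1],[[0.05,0.6,0],[0,0,0.03],-1],[[0.05,0.6,0],[0,0,0.03],-1],[[0.05,0.6,0],[0,0,0.03],-1],[[0.05,0.6,0],[0,0,0.03],-1],[[0.05,0.6,0],[0,0,0.03],-1],[[0.05,0.6,0],[0,0,0.03],-1],[[0.05,0.6,0],[0,0,0.03],-1],[[0,0.4,0],[0,0,0.03],-1],[[0,0.2,0],[0,0,0.03],-1],[[0,0.1,0],[0,0,0.03],-1],[[0,0,0],[0,0,0],-1],[[0,0,0],[0,0,0],-1]]'
python3 - <<'E'
from h import *
t=grab('top');s=grab('side');w=grab('wrist')
o=ctrl.observe();print(o['joints'],o['finger_gap'])
big=lambda f,x0,x1,y0,y1:cv2.resize(f['img'][y0:y1,x0:x1,::-1],(400,300),interpolation=cv2.INTER_CUBIC)
cv2.imwrite('pics/m2.png',np.vstack([np.hstack([big(t,140,240,145,220),big(s,240,340,110,185)]),np.hstack([cv2.resize(w['img'][:,:,::-1],(480,300)),np.zeros((300,320,3),np.uint8)])]))
E
```

```text
time: 4.25
tcp_pos: [0.4855, -0.2423, 0.2627]
eef_rot: [3.139, -0.002, 0.234]
ft_force: [0.6, 0.1, -1.8]
finger_gap: 0.0577
finger_force: 53.8
time: 6.15
tcp_pos: [0.5209, 0.2137, 0.2599]
eef_rot: [3.141, 0.001, 1.836]
ft_force: [-0.3, 0.7, -1.6]
finger_gap: 0.0579
finger_force: 53.8
[-0.05449889  0.37607279 -0.58539696  1.64982573  0.22177291  1.18247082
 -0.42676969] 0.057832768460878564
```

View pics/m2.png

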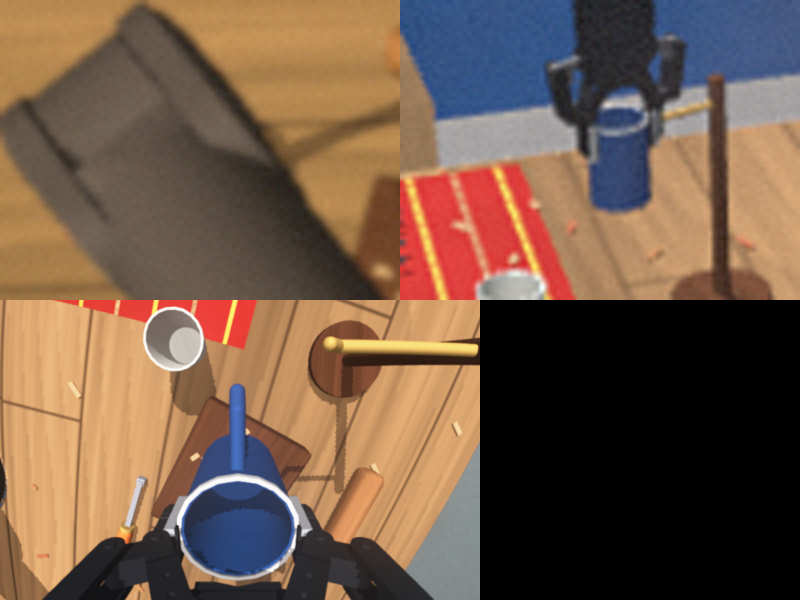

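The mug is held upright with its handle straight ahead in the wrist view. The brass bar is seen there from its tip (444,57) to about (630,66). I'll measure both in this view.

```bash
python3 - <<'E'
from h import *
np.set_printoptions(precision=4,suppress=True)
w=grab('wrist');o=ctrl.observe();T=o['tcp_pos']
h=cv2.cvtColor(w['img'],cv2.COLOR_RGB2HSV);m=cv2.inRange(h,(18,110,90),(34,255,255));m[110:]=0;m[:,:420]=0
P=[]
for u in range(430,640,15):
    v=np.where(m[:,u])[0]
    if len(v): print(u,v.min(),v.max()); 
    if len(v) and u>480: P.append(onz(w,(u,(v.min()+v.max())/2),.24)[:2])
P=np.array(P);d=P[-1]-P[0];print(P[0],P[-1],'yaw',np.degrees(np.arctan2(d[1],d[0])))
tip=onz(w,(446,58),.258);print('tip',tip)
zb=T[2]-.048
r=onz(w,(317,300),zb+.085);k=onz(w,(316,118),zb+.070);print('tcp',T,'rim',r,'handle',k,k-r,np.degrees(np.arctan2(*(k-r)[1::-1])))
E
```

```text
445 50 68
460 53 69
475 53 70
490 53 70
505 54 70
520 54 71
535 54 71
550 55 71
565 56 72
580 56 72
595 57 73
610 58 74
625 59 75
[0.5704 0.328 ] [0.6371 0.3469] yaw 15.866961805183967
tip [0.5443 0.32   0.258 ]
tcp [0.5209 0.2137 0.2596] rim [0.5166 0.223  0.2966] handle [0.4996 0.2846 0.2816] [-0.017   0.0616 -0.015 ] 105.43556383050858
```

```bash
python3 -m pendant '[[[-0.06,0.21,-0.06],[0,0,0],-1],[[-0.06,0.21,-0.06],[0,0,0],-1],[[-0.06,0.21,-0.06],[0,0,0],-1],[[-0.06,0.22,-0.06],[0,0,0],-1],[[0,0,0],[0,0,0],-1],[[0,0,0],[0,0,0],-1]]'
python3 - <<'E'
from h import *
w=grab('wrist');s=grab('side')
cv2.imwrite('pics/m3.png',np.hstack([w['img'][:300,200:600,::-1],cv2.resize(s['img'][110:185,240:340,::-1],(400,300),interpolation=2)]))
E
```

```text
time: 6.95
tcp_pos: [0.5086, 0.2572, 0.2472]
eef_rot: [-3.141, 0.0, 1.84]
ft_force: [-0.3, -0.4, -1.8]
finger_gap: 0.058
finger_force: 53.8
```

View pics/m3.png

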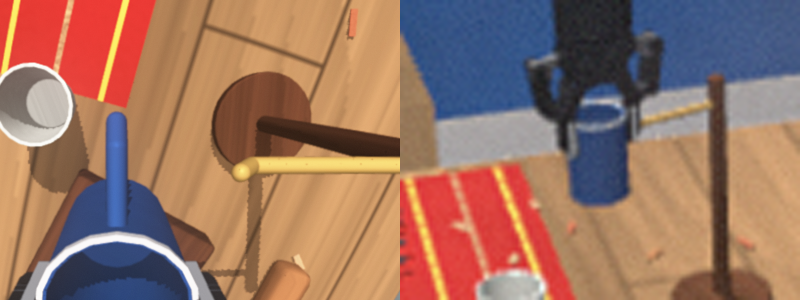

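The handle outline spans v≈112 (outer end) to 228 in the wrist view, and the bar's tip is at (443,172), so the bar should pass mid-opening. A quick numerical check of the lateral offset comes first.

```bash
python3 - <<'E'
from h import *
np.set_printoptions(precision=4,suppress=True)
w=grab('wrist');T=ctrl.observe()['tcp_pos'];a=np.radians(105.4);n=np.array([np.cos(a),np.sin(a),0]);z0=T[2]-.048
for d in(0,.004,.008):
    L=[T*[1,1,0]+n*(d+y)+[0,0,z0+z] for y,z in[(.070,.046),(.069,.058),(.064,.068),(.055,.074)]]
    R=[T*[1,1,0]+n*(d+y)+[0,0,z0+.085] for y in(.03,)]
    print(d,proj(w,L)[:,1],'rim front',proj(w,R)[:,1])
h=cv2.cvtColor(w['img'],cv2.COLOR_RGB2HSV);m=cv2.inRange(h,(18,110,90),(34,255,255))
P=[]
for u in(470,500,530,560,590,620):
    v=np.where(m[130:200,u])[0]+130;P.append(onz(w,(u,v.mean()),.24))
P=np.array(P);print('bar n-offset from TCP',(P-T)@n)
print('tip',onz(w,(443,172),.258),'u dist',(onz(w,(443,172),.258)-T)@[n[1],-n[0],0])
E
```

```text
0 [124.4589 129.7555 146.501  174.4551] rim front [252.1142]
0.004 [114.7192 119.2104 135.3903 163.3219] rim front [241.6132]
0.008 [104.833  108.4905 124.0745 151.9637] rim front [230.8606]
bar n-offset from TCP [0.0528 0.0532 0.0531 0.0535 0.0539 0.0537]
tip [0.5428 0.3199 0.258 ] u dist 0.04936554685179135
```

```bash
python3 -m pendant '[[[0.25,0.07,0],[0,0,0],-1],[[0.25,0.07,0],[0,0,0],-1],[[0.25,0.075,0],[0,0,0],-1],[[0.25,0.075,0],[0,0,0],-1],[[0.25,0.07,0],[0,0,0],-1],[[0.25,0.07,0],[0,0,0],-1],[[0.25,0.07,0],[0,0,0],-1],[[0.25,0.07,0],[0,0,0],-1],[[0,0,0],[0,0,0],-1]]'
python3 - <<'E'
from h import *
w=grab('wrist');s=grab('side')
cv2.imwrite('pics/m4.png',np.hstack([w['img'][:300,200:600,::-1],cv2.resize(s['img'][110:185,240:340,::-1],(400,300),interpolation=2)]))
E
```

```text
time: 8.0
tcp_pos: [0.6103, 0.2846, 0.2468]
eef_rot: [3.141, 0.0, 1.837]
ft_force: [0.2, -0.1, -2.6]
finger_gap: 0.0577
finger_force: 54.1
```

View pics/m4.png

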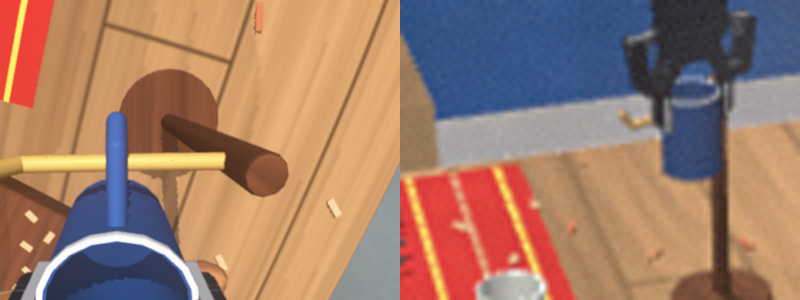

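The bar passes through the handle, crossing under the handle's top at (318,160). Next I'll lower until it bears.

```bash
python3 -m pendant '[[[0,0,-0.1],[0,0,0],-1],[[0,0,-0.1],[0,0,0],-1],[[0,0,-0.1],[0,0,0],-1],[[0,0,-0.07],[0,0,0],-1],[[0,0,-0.03],[0,0,0],-1],[[0,0,0],[0,0,0],-1]]'
```

```text
time: 8.7
tcp_pos: [0.6086, 0.2852, 0.227]
eef_rot: [-3.141, 0.0, 1.839]
ft_force: [0.5, 0.4, -1.2]
finger_gap: 0.0579
finger_force: 54.1
```

```bash
python3 -m pendant '[[[0,0,-0.04],[0,0,0],-1],[[0,0,-0.04],[0,0,0],-1],[[0,0,0],[0,0,0],-1]]'
```

```text
time: 9.0
tcp_pos: [0.6089, 0.2855, 0.2237]
eef_rot: [3.141, -0.0, 1.839]
ft_force: [-0.0, 0.2, 1.3]
finger_gap: 0.0578
finger_force: 54.5
```

```bash
python3 -m pendant '[[[0,0,0],[0,0,0],0.6],[[0,0,0],[0,0,0],1],[[0,0,0],[0,0,0],1],[[0,0,0],[0,0,0],1],[[0,0,0],[0,0,0],1],[[0,0,0],[0,0,0],1],[[0,0,0],[0,0,0],1],[[0,0,0],[0,0,0],1]]'
python3 - <<'E'
from h import *
w=grab('wrist');s=grab('side')
cv2.imwrite('pics/m5.png',np.hstack([cv2.resize(w['img'][:,:,::-1],(400,250)),cv2.resize(s['img'][110:185,240:360,::-1],(400,250),interpolation=2)]))
E
```

```text
time: 9.8
tcp_pos: [0.6088, 0.2853, 0.2233]
eef_rot: [3.142, 0.0, 1.839]
ft_force: [-0.2, -0.3, 0.3]
finger_gap: 0.0854
finger_force: 0.0
```

View pics/m5.png

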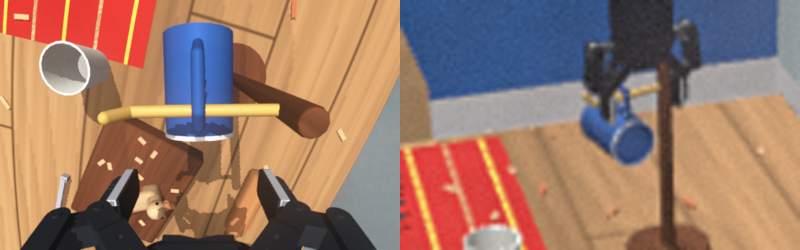

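The mug hangs by its handle on the bar. Next I'll retreat upward and go over the duck.

```bash
python3 -m pendant '[[[0,0,0.2],[0,0,0],1],[[0,0,0.4],[0,0,0],1],[[0,0,0.5],[0,0,0],1],[[0,-0.1,0.3],[0,0,0],1],[[-0.1,-0.25,0],[0,0,-0.02],1],[[-0.1,-0.25,0],[0,0,-0.033],1],[[-0.1,-0.25,0],[0,0,-0.033],1],[[-0.1,-0.25,0],[0,0,-0.033],1],[[-0.1,-0.25,0],[0,0,-0.033],1],[[-0.1,-0.25,0],[0,0,-0.033],1],[[-0.1,-0.25,0],[0,0,-0.033],1],[[-0.1,-0.25,0],[0,0,-0.033],1],[[-0.1,-0.25,-0.1],[0,0,-0.033],1],[[-0.1,-0.25,-0.1],[0,0,-0.033],1],[[-0.1,-0.25,-0.1],[0,0,-0.033],1],[[-0.1,-0.25,-0.1],[0,0,-0.033],1],[[-0.1,-0.25,-0.1],[0,0,-0.033],1],[[-0.1,-0.15,-0.1],[0,0,-0.033],1],[[0,0,0],[0,0,0],1],[[0,0,0],[0,0,0],1]]'
python3 - <<'E'
from h import *
np.set_printoptions(precision=4,suppress=True)
w=grab('wrist','w6.png')
print(proj(w,[(.542,.111,.081),(.601,.142,.098),(.483,.081,.075)]))
E
```

```text
time: 11.9
tcp_pos: [0.539, 0.1105, 0.2639]
eef_rot: [3.142, -0.001, 0.431]
ft_force: [0.2, -0.2, -0.1]
finger_gap: 0.0855
finger_force: 0.0
[[318.0016 175.8204]
 [314.0756 107.2845]
 [320.424  234.5844]]
```

View pics/w6.png

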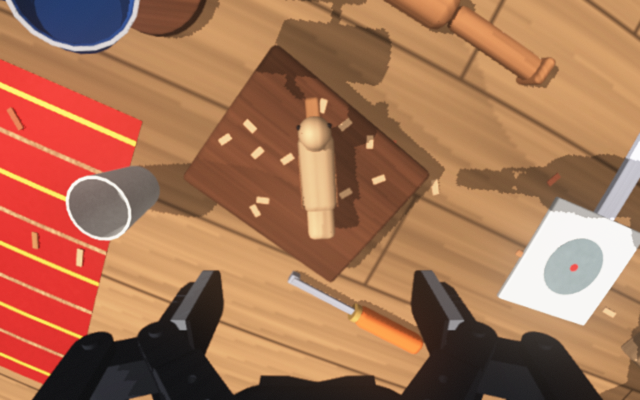

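The duck lies along the image: beak tip at (312,98), head (314,133), body about (318,180), tail end (320,238). I'll extract its edges by mask.

```bash
python3 - <<'E'
from h import *
np.set_printoptions(precision=4,suppress=True)
w=grab('wrist');h=cv2.cvtColor(w['img'],cv2.COLOR_RGB2HSV)
m=cv2.inRange(h,(8,40,150),(30,160,255));m[:90]=0;m[250:]=0;m[:,:285]=0;m[:,350:]=0
m=cv2.morphologyEx(m,cv2.MORPH_OPEN,np.ones((5,5)))
n,l,st,c=cv2.connectedComponentsWithStats(m);k=1+np.argmax(st[1:,4]);print(st[k])
M=[]
for v in range(100,245,6):
    u=np.where(l[v]==k)[0]
    if len(u):
        a,b=onz(w,(u[0],v),.081),onz(w,(u[-1]+1,v),.081);
        print(v,u[0],u[-1],((a+b)/2)[:2],np.linalg.norm(a-b))
        if 155<v<205: M.append((a+b)/2)
M=np.array(M);d=M[0]-M[-1];print('yaw body',np.degrees(np.arctan2(d[1],d[0])))
b=onz(w,(312,98),.098);t=onz(w,(320,st[k][1]+st[k][3]),.075);print('beak',b,'tail',t,b-t,np.linalg.norm((b-t)[:2]),np.degrees(np.arctan2(*(b-t)[1::-1])))
B=onz(w,(573,268),.008);print('dot',B)
bc=np.array([onz(w,p,.008) for p in [(559,200),(498,296),(586,325)]]);print(bc,(bc[0]-bc[1]))
E
```

```text
[ 298   98   37  142 3996]
100 306 327 [0.6077 0.1426] 0.020506584475768842
106 306 326 [0.6026 0.1407] 0.01966834873589337
112 306 325 [0.5974 0.1389] 0.01882288556491115
118 307 317 [0.591  0.1396] 0.010403706069349407
124 301 323 [0.5859 0.1373] 0.02186336776929822
130 299 327 [0.5812 0.1341] 0.02770752540252541
136 298 327 [0.5758 0.1322] 0.02881085817850844
142 298 325 [0.5702 0.1307] 0.02703036994652444
148 298 330 [0.5659 0.1261] 0.03202575420268477
154 299 331 [0.561  0.1228] 0.03219699078494862
160 298 332 [0.5556 0.1203] 0.03433441107225424
166 299 332 [0.5504 0.1174] 0.03353649238876818
172 299 332 [0.5449 0.1149] 0.033723516858744466
178 299 333 [0.5395 0.1119] 0.034911865016341095
184 299 333 [0.5339 0.1093] 0.03511184661700411
190 301 334 [0.5289 0.1053] 0.03430621723929257
196 301 334 [0.5231 0.1027] 0.034508063153094966
202 301 334 [0.5173 0.1   ] 0.034713838396772154
208 305 333 [0.5121 0.0959] 0.02978652887079496
214 307 332 [0.5063 0.0927] 0.02686815427284416
220 307 332 [0.5003 0.0899] 0.02703496327752369
226 307 333 [0.4944 0.0866] 0.02825181551670395
232 308 333 [0.4885 0.0832] 0.027378925077643536
238 310 331 [0.4822 0.0803] 0.023315874794574833
yaw body 27.942171232318067
beak [0.6076 0.1474 0.098 ] tail [0.4772 0.0791 0.075 ] [0.1304 0.0683 0.023 ] 0.14720928491493235 27.625458432635913
dot [ 0.5573 -0.2774  0.008 ]
[[ 0.6291 -0.1931  0.008 ]
 [ 0.4753 -0.2012  0.008 ]
 [ 0.4877 -0.3655  0.008 ]] [0.1538 0.0081 0.    ]
```

```bash
python3 -m pendant '[[[0,0.02,-0.3],[0,0,0.006],1],[[0.02,0,-0.5],[0,0,0.006],1],[[0,0,-0.6],[0,0,0.005],1],[[0,0,-0.6],[0,0,0],1],[[0,0,-0.6],[0,0,0],1],[[0,0,-0.6],[0,0,0],1],[[0,0,-0.4],[0,0,0],1],[[0,0,-0.2],[0,0,0],1],[[0,0,0],[0,0,0],1],[[0,0,0],[0,0,0],1]]'
```

```text
time: 13.0
tcp_pos: [0.5405, 0.1118, 0.0742]
eef_rot: [3.141, -0.001, 0.482]
ft_force: [0.6, -0.5, 0.1]
finger_gap: 0.0852
finger_force: 0.0
```

```bash
python3 -m pendant '[[[0,0,-0.2],[0,0,0],1],[[0,0,-0.18],[0,0,0],1],[[0,0,0],[0,0,0],1],[[0,0,0],[0,0,0],-1],[[0,0,0],[0,0,0],-1],[[0,0,0],[0,0,0],-1],[[0,0,0],[0,0,0],-1],[[0,0,0],[0,0,0],-1],[[0,0,0],[0,0,0],-1],[[0,0,0],[0,0,0],-1],[[0,0,0],[0,0,0],-1]]' 60
python3 -c "
from h import *
print(ctrl.observe()['joints'])"
```

```text
time: 14.1
tcp_pos: [0.5402, 0.1114, 0.0549]
eef_rot: [3.141, -0.001, 0.482]
ft_force: [-1.0, 0.0, 5.2]
finger_gap: 0.0353
finger_force: 60.7
[-0.1272782   0.54173899 -0.23820506  1.92154492  0.19053046  0.69888918
 -1.56806486]
```

```bash
python3 -m pendant '[[[0,0,0.2],[0,0,0],-1],[[0,0,0.4],[0,0,0],-1],[[0,0,0.5],[0,0,0],-1],[[0,0,0.5],[0,0,0],-1],[[0,0,0.5],[0,0,0],-1],[[0,0,0.5],[0,0,0],-1],[[0,0,0.4],[0,0,0],-1],[[0,0,0.2],[0,0,0],-1]]'
python3 -m pendant '[[[0,-0.3,0],[0,0,-0.009],-1],[[0,-0.5,0],[0,0,-0.009],-1],[[0.03,-0.6,0],[0,0,-0.009],-1],[[0.03,-0.6,0],[0,0,-0.009],-1],[[0.03,-0.6,0],[0,0,-0.009],-1],[[0.03,-0.6,0],[0,0,-0.009],-1],[[0.03,-0.6,0],[0,0,-0.009],-1],[[0.03,-0.6,0],[0,0,-0.009],-1],[[0.03,-0.6,0],[0,0,-0.009],-1],[[0.03,-0.6,0],[0,0,-0.009],-1],[[0.03,-0.6,0],[0,0,-0.009],-1],[[0.03,-0.6,0],[0,0,-0.009],-1],[[0.03,-0.6,0],[0,0,-0.009],-1],[[0,-0.4,0],[0,0,-0.009],-1],[[0,0,0],[0,0,-0.003],-1],[[0,0,0],[0,0,0],-1]]'
python3 - <<'E'
from h import *
np.set_printoptions(precision=4,suppress=True)
print(ctrl.observe()['joints'])
w=grab('wrist','w7.png')
h=cv2.cvtColor(w['img'],cv2.COLOR_RGB2HSV)
r=cv2.inRange(h,(0,150,120),(6,255,255))|cv2.inRange(h,(174,150,120),(180,255,255))
n,l,st,c=cv2.connectedComponentsWithStats(r)
for i in range(1,n):
    if st[i,4]>8: print('red',c[i],st[i,4],onz(w,c[i],.008))
wh=((w['img'].min(2)>150)&(h[:,:,1]<40)).astype(np.uint8)
n,l,st,c=cv2.connectedComponentsWithStats(wh)
for i in range(1,n):
    if st[i,4]>500: print('white',st[i],c[i])
E
```

```text
time: 14.9
tcp_pos: [0.5403, 0.1116, 0.2166]
eef_rot: [3.141, -0.002, 0.482]
ft_force: [0.0, -0.5, -2.2]
finger_gap: 0.0349
finger_force: 60.2
time: 16.5
tcp_pos: [0.5556, -0.2787, 0.2134]
eef_rot: [-3.141, 0.001, 0.075]
ft_force: [-0.1, 0.2, -0.5]
finger_gap: 0.0349
finger_force: 60.1
[ 0.4159  0.4466 -0.0533  1.5993  0.0255  1.098  -1.1398]
white [  237     0   159   239 15760] [316.2102 129.2796]
```

```bash
python3 -m pendant '[[[0,0,-0.05],[0.0016,-0.021,0],-1],[[0,0,-0.08],[0.0016,-0.021,0],-1],[[0,0,-0.08],[0.0016,-0.021,0],-1],[[0,0,-0.08],[0.0016,-0.021,0],-1],[[0,0,-0.08],[0.0016,-0.021,0],-1],[[0,0,-0.08],[0.0016,-0.021,0],-1],[[0,0,-0.08],[0.0016,-0.021,0],-1],[[0,0,-0.08],[0.0016,-0.02,0],-1],[[0,0,0],[0,0,0],-1],[[0,0,0],[0,0,0],-1],[[0,0,0],[0,0,0],-1]]'
python3 - <<'E'
from h import *
from scipy.spatial.transform import Rotation as R
np.set_printoptions(precision=4,suppress=True)
o=ctrl.observe();M=R.from_euler('xyz',o['eef_rot']).as_matrix();print(o['joints']);print(M)
x=M[:,0];print('pitch',np.degrees(np.arcsin(x[2])),'yaw',np.degrees(np.arctan2(x[1],x[0])),'y_z',M[2,1])
print('duck_mid est',o['tcp_pos']+.0044*x-.008*M[:,2])
w=grab('wrist');s=grab('side');t=grab('top')
big=lambda f,x0,x1,y0,y1:cv2.resize(f['img'][y0:y1,x0:x1,::-1],(400,300),interpolation=cv2.INTER_CUBIC)
cv2.imwrite('pics/m8.png',np.vstack([np.hstack([big(s,310,430,165,255),big(s,270,350,120,180)]),np.hstack([big(w,120,520,0,300),big(t,330,430,100,175)])]))
E
```

```text
time: 17.65
tcp_pos: [0.5574, -0.2779, 0.1846]
eef_rot: [3.141, -0.526, 0.078]
ft_force: [-0.3, -0.2, -0.6]
finger_gap: 0.0353
finger_force: 60.0
[ 0.8467  0.3374 -0.3699  2.0232 -0.4483  0.3957 -0.5897]
[[ 0.8621  0.0781  0.5008]
 [ 0.0677 -0.9969  0.0389]
 [ 0.5023  0.0004 -0.8647]]
pitch 30.1499525373252 yaw 4.490568061810017 y_z 0.0003959613604035128
duck_mid est [ 0.5572 -0.2779  0.1938]
```

View pics/m8.png

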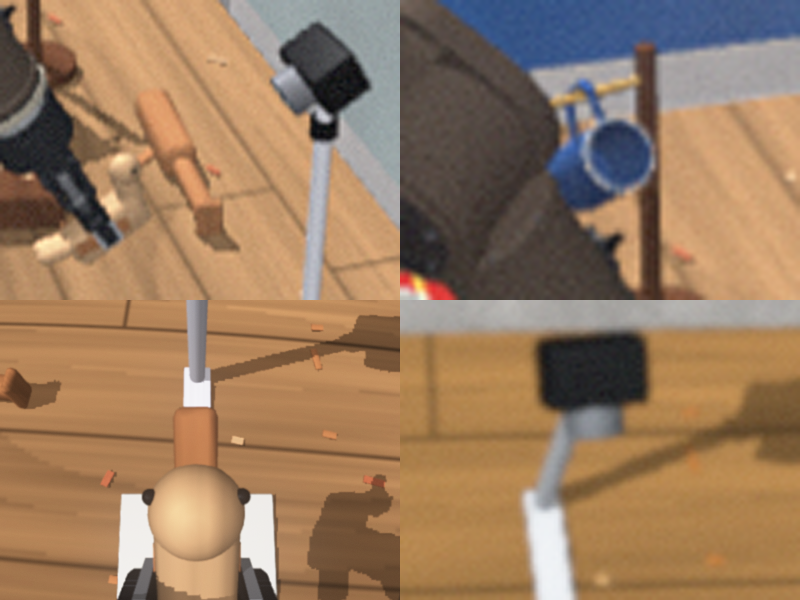

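The duck is held nose-up facing the lens, in line with the board and post in the wrist view. The mug still hangs on the bar. I'll fine-correct by about 4 mm down and 2 mm in y, then check the lens and beak points.

```bash
python3 -m pendant '[[[0,-0.02,-0.04],[0,0,0],-1],[[0,-0.02,-0.035],[0,0,0],-1],[[0,0,0],[0,0,0],-1],[[0,0,0],[0,0,0],-1]]'
python3 - <<'E'
from h import *
from scipy.spatial.transform import Rotation as R
np.set_printoptions(precision=4,suppress=True)
w=grab('wrist');s=grab('side');t=grab('top')
o=ctrl.observe();M=R.from_euler('xyz',o['eef_rot']).as_matrix();x=M[:,0];z=-M[:,2];mid=o['tcp_pos']+.0044*x+.008*z
print('mid',mid)
print('lens',tri(t,(379.3,131),s,(398.8,191.4)),'exp',(.7295,-.2665,.29), 'mid+.2x',mid+.2*x)
P=[mid+.072*x+.035*z,mid-.073*x+.012*z,mid+.041*x+.053*z]
print('expected beak/tail/headtop side',proj(s,P),'wrist',proj(w,P))
h=cv2.cvtColor(s['img'],cv2.COLOR_RGB2HSV);m=cv2.inRange(h,(8,30,150),(24,130,255));m[:205]=0;m[250:]=0;m[:,:315]=0;m[:,358:]=0
n,l,st,c=cv2.connectedComponentsWithStats(m);print([(a.tolist()) for a in st[1:] if a[4]>25])
hw=cv2.cvtColor(w['img'],cv2.COLOR_RGB2HSV);mw=cv2.inRange(hw,(5,150,120),(14,255,220))
for v in(115,130,150): 
    u=np.where(mw[v,285:350])[0]+285;print(v,u.min() if len(u) else None,u.max() if len(u) else None)
print(np.where(mw[:170,312:320].any(1))[0][:5])
E
```

```text
time: 18.2
tcp_pos: [0.5562, -0.2807, 0.1799]
eef_rot: [-3.141, -0.526, 0.076]
ft_force: [0.6, -0.2, -0.3]
finger_gap: 0.0351
finger_force: 60.0
mid [ 0.5561 -0.2808  0.1892]
lens (array([ 0.7397, -0.2681,  0.3007]), np.float64(0.009790883007441105)) exp (0.7295, -0.2665, 0.29) mid+.2x [ 0.7285 -0.2676  0.2896]
expected beak/tail/headtop side [[355.1228 212.9977]
 [320.5094 245.6225]
 [344.1522 215.3143]] wrist [[315.1059 108.8806]
 [316.277  408.7136]
 [315.1556 233.0989]]
[[315, 205, 43, 45, 904]]
115 None None
130 None None
150 None None
[]
```

```bash
python3 -c "
from h import *
print(ctrl.job_done())"
```

```text
the job is handed in; nothing more can be done
None
```

The job is handed in: the mug hangs by its handle on the brass hook, and the duck is held in the gripper beak to the lens and 30° nose-up, within an estimated 2 mm of the focus; it took about 18 s on the robot's clock, and no verdict was shown.

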